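# Pack a transformer and click its slide-top box shut

## Task

Stand the small transformer upright in the open end of the black slide-top box that rides in the sprung nest, and let go of it. Then slide the box's lid shut along its channel until it has snapped over the end ridge and is fully home, pushing no harder than about 17 N so that the nest's spring is never overloaded. Leave the other things on the bench alone.

Things in the scene. Friction and masses are not known exactly. Their poses are not given: they have to be found in the camera images.
- transformer_mid (a point): Small transformer to pack: black base 36 x 28 x 5 mm, on it an ochre winding block 26 (x) x 28 (y) mm reaching 28 mm high and a dark core slab 36 (x) x 14 (y) mm reaching 32 mm. 0.07 to 0.14 kg. Point: its centre, 16 mm above its underside; z up, x its long side. Take it across y by the winding's faces, 28 mm apart. It stands on the robot's right, near the relay and the ring coil.
- box_well (a point): Black slide-top box, 190 (x) x 116 (y) x 53.5 mm high, in a metal sprung nest; its top 67.5 mm above the bench. Point: on the well's inner floor, 19 mm above the bench, amid the part the lid leaves open (at least 30 mm to either side along x; 90 mm wide, 88 between the channel flanges above). x: along the box, the way the lid shuts; z up. The lid's channel floor lies 37 mm above the well floor.
- box_home (a point): Where the centre of the lid's rib (lid_rib) lies when the lid is fully home, its front edge against the box's end wall. Same axes as box_well. It moves with the box along x: the nest's saddle that carries the box has 0 to 30 mm of free play left (unknown; 4 to 5 N drags it) before it meets its stop, so the box runs away ahead of the lid by that much when the ridge is met.
- box_ridge (a point): Crown of the sprung steel end ridge, 2.2 mm high, on both channel floors near the end wall (midway between the two). The lid slides freely (under 2 N) until its front lip meets the ridge about 13 mm short of home; the push is greatest 6 to 7 mm short (8 to 13 N, by friction), then drops; within 4 mm of home the ridge snaps into a notch under the lid. Short of that it is not held. Box axes.
- lid_rib (a point): Centre of the thumb rib on the grey lid: 12 (x) x 44 (y) x 22 mm high, foot on the lid's upper face 62 mm and top 84 mm above the bench. Lid 166 x 104 x 6 mm, 0.11 kg, 1.5 mm play in its channels; 37 mm of flat lid behind the rib (-x), 117 mm before it. x: the way it shuts. Drawn back 60 to 108 mm at the start. Push the rib's rear face or pinch the rib.
- box (a joint): How far the nest's spring behind the box is pressed in, m: 0 at rest, growing as the box is pushed along its x (the free play of the saddle is not counted). It starts at 1 N and yields 0.4 mm per N (10 N is 3.6 mm, 18.5 N is 7 mm); its end is at 12 mm. Never press it in by more than 7 mm. It springs back when let go.
- relay: Bystander: plain black relay block 29 x 13 x 26 mm, loose; origin under its centre.
- toroid: Bystander: copper ring coil 42 mm across, 16 mm high, loose; origin under its centre.
- reel: Bystander: metal reel 54 mm across, 40 mm high, loose, at the robot's left; origin under its centre.
- screwdriver: Bystander: screwdriver 160 mm long lying at the robot's left, loose; origin below the middle.
- flux: Bystander: small bottle 36 mm across, 75 mm high, loose, at the robot's left; origin under its centre.
Things that resemble listed ones, but are neither listed nor needed, are in the scene too. There is more than one size of the part that bears lid_rib; the job needs the middle-sized.

How it is judged:
By the outcome, as a careful person would: the job done as asked, in the order asked, and still so for the second after the job is handed in, with the robot touching nothing.
It also fails if it takes over 67 s, if anything falls off the work surface, if the arm or the gripper's body presses on something with over 40 N, if the wrist force passes 120 N, or if a joint passes its speed limit or range.

## Robot

A 7-joint arm with a two-finger parallel gripper is mounted at the origin on the work surface. World frame = base frame: x ahead of the robot, y to its left, z up, the work surface at z = 0. Lengths are in m, angles in rad, forces in N, time in s.
With the tool pointing down it reaches from about 0.4 to 0.875 m from the base axis. Payload 19.3 kg.
Tool frame: the origin (TCP) lies between the finger pads; the fingertips stand bot.tcp_to_tips ahead of it and the grasp point (between the pads) lies 3 mm ahead of it (bot.tcp_to_tips is the distance from the TCP to the fingertips, in m); x points along the fingers, y is the direction in which the jaws open and shut, and the axes are right-handed (so a half turn about x gives the same grasp; the last joint's range is limited). The gripper opens to 85 mm and grips with 20 to 120 N. Pads are 22 mm wide; open, the fingers measure 114 mm over their backs; the gripper's body (76 mm by 85 mm) begins 54 mm behind the grasp point. The pads swing forward as they close: fully open they stand 13 mm farther back than shut.
Start: joints at [1.148, 0.521, -0.036, 1.599, 0.021, 1.021, -0.113], TCP at [0.216, -0.587, 0.233] pointing down, gripper open.
Joint ranges: [-2.91, 2.91], [-0.3, 2.13], [-1.5, 1.42], [0.17, 2.43], [-1.26, 4.41], [0.16, 1.93], [-2.52, 2.52]. Speed limits (rad/s): [1.89, 1.89, 2.39, 2.39, 3.01, 3.01, 3.01].

## Interface

Orientations are given as [roll, pitch, yaw] about the fixed x, y, z axes, in that order (R = Rz(yaw) Ry(pitch) Rx(roll)).
In Python, from workcell import bot, eyes gives the robot as it stands. The module is installed in compiled form; this text tells all that it offers.
- The arm moves only by the tool step_arm, never from a script. Its argument "targets" is a list that holds one entry, the list of rows, each a list of 7 numbers: the shift along the tool's x, y, z in cm, then the turn, a rotation vector about the tool's x, y, z in rad, then the opening, from 0 (shut) to 1 (fully open). A call has 1 to 10 rows; each row is the pose to reach, as a shift and turn from the pose measured when the call began, along the tool's axes at that moment; what a row does not reach only later rows make up. A row lasts 1/10 s, in which the tool goes at most 50 mm and 8.59 degrees, less where a joint would pass 70% of its speed; a pose out of reach is approached as far as the arm can. A call with a gripper value outside its range is refused whole. The fingers move at their own pace and stop on an object; "grip_force" is the grip in N (left out, the last holds). Time passes only in rows, so rows that repeat a pose let the fingers close. It gives the time, the measured TCP pose, the force and the opening at its end, in the units of the state.
- bot.observe(): the state, without advancing time (a new reading comes with each control period).
- eyes.grab_frame(name): name is "side" or "top" or "wrist"; returns the picture (420x560x3 uint8, red, green, blue); there is no depth.
- eyes.get_calibration(name): a dict with "fx", "fy", "cx", "cy" (pixels), "camera_from_world" (4x4, takes a point from world to camera coordinates); the wrist camera has in their place "hand_eye" (4x4, takes a point from camera to tool coordinates, whose origin is the TCP and whose axes are the tool frame's). Camera axes: x right, y down, z forward; pixel columns grow to the right and rows downward; lengths in m; the calibration is good to about 2 mm. A picture is of the moment at which its call begins: read the wrist's pose just before it. get_calibration takes no time and is no camera call.
- bot.job_done(): hands the job in, once; it reports no verdict.
The state is a dict: "clock": time; "qpos": joint angles; "qd": joint speeds; "joint_efforts": joint torques, N m; "position": TCP position; "tool_rot": TCP orientation; "force": force on the tool from outside, world axes, zero at the start; "moment": the same for the moment, N m; "grip_width": finger opening in m.
Only numpy, scipy, OpenCV 4.12 (cv2) and the standard library are available. Lean on these libraries where they do the work, as an engineer would, in place of code of your own. Each camera call takes 0.05 s, during which the arm holds its last target.

## Working session

There is one attempt and no reset: what is moved stays moved. The work goes in short steps, Python scripts to look and compute and a tool call to move; the robot and the scene stay as the last step left them, time stands still between calls to the robot, and variables do not carry over. Pictures are saved under pics/ and viewed, and the job is handed in when it is done.

Besides the shell and the picture viewer there is one more tool, called as name([rows], argument=value, ...), one row to a line, values as JSON. step_arm: Moves the arm, as the interface text tells. Its arguments: {"type":"object","properties":{"targets":{"type":"array","items":{"type":"array","items":{"type":"array","items":{"type":"number"}}}},"grip_force":{"type":"number"}},"required":["targets"]}

```bash
mkdir -p pics; ls; python3 - <<'E'
from workcell import bot, eyes
import cv2
print(bot.observe(), bot.tcp_to_tips)
for n in ("side","top","wrist"):
    im=eyes.grab_frame(n); cv2.imwrite(f"pics/{n}0.png",im[:,:,::-1])
    print(n,eyes.get_calibration(n))
E
```

```text
pics
{'clock': 0.0, 'qpos': array([ 1.14777939,  0.52200757, -0.03636576,  1.60000878,  0.02118849,
        1.0210949 , -0.11282087]), 'qd': array([-1.09049094e-05, -1.07576371e-04, -2.36957613e-04, -1.10695619e-05,
       -3.27665489e-04,  1.11682889e-03, -5.80562485e-04]), 'joint_efforts': array([-2.11577157e-03, -9.27114487e+01,  1.97871119e+00, -3.69935739e+01,
        1.77650212e-02,  8.17100750e-03,  5.44948534e-05]), 'position': array([ 0.2158364 , -0.58618827,  0.23222903]), 'tool_rot': array([-1.52470525,  1.56966198,  1.96970075]), 'force': array([-0.82866387,  0.12916857,  1.15307805]), 'moment': array([-0.00490009,  0.01901878, -0.00977567]), 'grip_width': 0.08535841373522288} 0.022
side {'fx': 399.47593189994376, 'fy': 399.47593189994376, 'cx': 281.7637095785922, 'cy': 212.66564911923155, 'camera_from_world': array([[ 0.98744203, -0.15659707, -0.02087097, -0.42937687],
       [-0.119294  , -0.65248367, -0.74835419,  0.14072023],
       [ 0.1035721 ,  0.74144616, -0.66297089,  0.87938736],
       [ 0.        ,  0.        ,  0.        ,  1.        ]])}
top {'fx': 502.1102487447879, 'fy': 502.1102487447879, 'cx': 279.3737265451295, 'cy': 206.42854699866007, 'camera_from_world': array([[-0.02485556, -0.99951416, -0.01880526,  0.05382537],
       [-0.99755453,  0.02602723, -0.06486563,  0.44119244],
       [ 0.06532357,  0.017147  , -0.9977168 ,  1.36496413],
       [ 0.        ,  0.        ,  0.        ,  1.        ]])}
wrist {'fx': 377.79814351261746, 'fy': 377.79814351261746, 'cx': 287.5113649601435, 'cy': 202.9197057456285, 'hand_eye': array([[ 6.71220676e-04, -2.59984591e-01,  9.65612532e-01,
        -1.40966788e-01],
       [ 9.99999475e-01, -5.73420214e-04, -8.49513356e-04,
        -1.35284847e-04],
       [ 7.74562127e-04,  9.65612595e-01,  2.59984069e-01,
        -6.58704417e-02],
       [ 0.00000000e+00,  0.00000000e+00,  0.00000000e+00,
         1.00000000e+00]])}
```

View pics/side0.png

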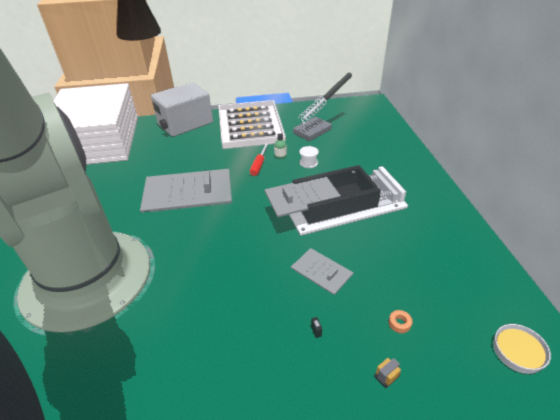

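View pics/top0.png

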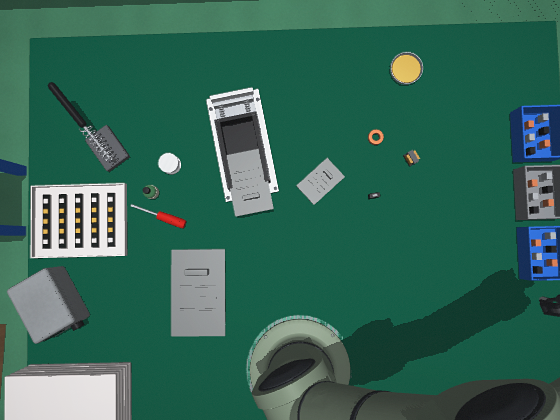

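View pics/wrist0.png

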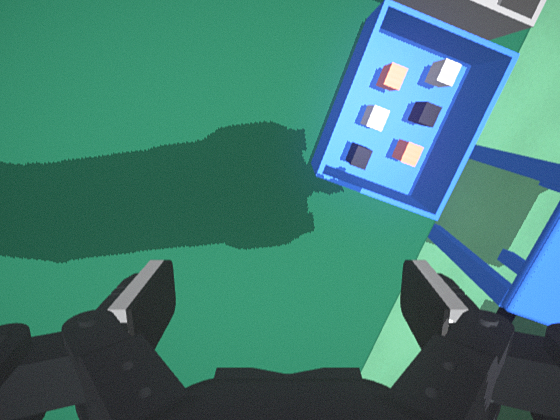

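The top view shows the box at (240,150), with its lid rib at (250,197). The transformer is at (412,158), the ring coil at (376,137), the relay at (374,196), and decoy lids at (320,181) and (198,292). Next I'll zoom in and measure.

```bash
cat > h.py <<'E'
import numpy as np, cv2
from workcell import bot, eyes
from scipy.spatial.transform import Rotation as Rn
def ray(n,u,v,st=None):
    c=eyes.get_calibration(n)
    d=np.array([(u-c['cx'])/c['fx'],(v-c['cy'])/c['fy'],1.0])
    if n=='wrist':
        T=np.eye(4); T[:3,:3]=Rn.from_euler('xyz',st['tool_rot']).as_matrix(); T[:3,3]=st['position']
        M=T@c['hand_eye']
    else: M=np.linalg.inv(c['camera_from_world'])
    return M[:3,3],M[:3,:3]@d
def onplane(n,u,v,z,st=None):
    o,d=ray(n,u,v,st); return o+d*(z-o[2])/d[2]
def proj(n,p,st=None):
    c=eyes.get_calibration(n)
    if n=='wrist':
        T=np.eye(4); T[:3,:3]=Rn.from_euler('xyz',st['tool_rot']).as_matrix(); T[:3,3]=st['position']
        M=np.linalg.inv(T@c['hand_eye'])
    else: M=c['camera_from_world']
    q=M[:3,:3]@np.asarray(p)+M[:3,3]
    return c['fx']*q[0]/q[2]+c['cx'],c['fy']*q[1]/q[2]+c['cy']
E
python3 - <<'E'
import cv2
a=cv2.imread('pics/top0.png')
cv2.imwrite('pics/z1.png',cv2.resize(a[80:225,195:285],None,fx=4,fy=4,interpolation=cv2.INTER_CUBIC))
b=cv2.imread('pics/side0.png')
x=cv2.resize(a[120:210,350:440],(450,450),interpolation=cv2.INTER_CUBIC); y=cv2.resize(b[340:400,360:420],(450,450)[:2],interpolation=cv2.INTER_CUBIC)[:,:340]
cv2.imwrite('pics/z2.png',cv2.hconcat([x,y]))
cv2.imwrite('pics/z3.png',cv2.resize(b[150:240,250:420],None,fx=4,fy=4,interpolation=cv2.INTER_CUBIC))
E
```

```text
(no output)
```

View pics/z1.png

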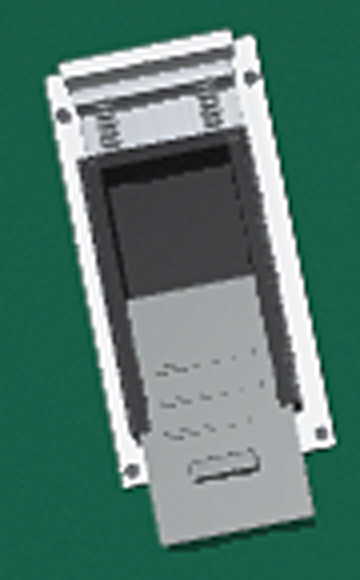

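View pics/z2.png

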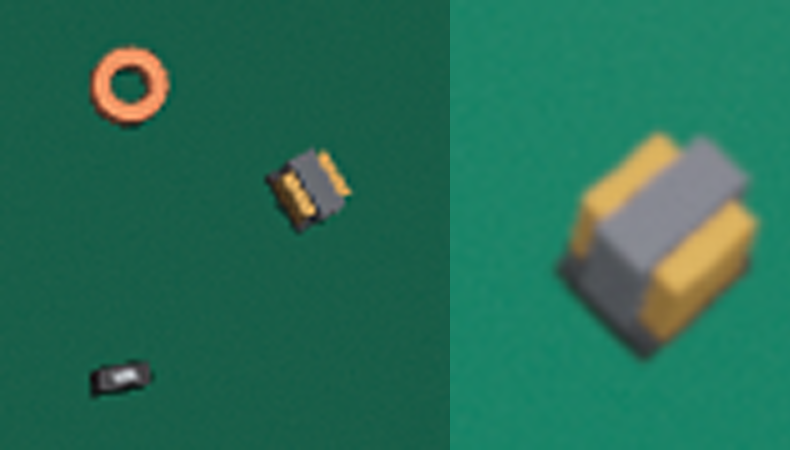

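View pics/z3.png

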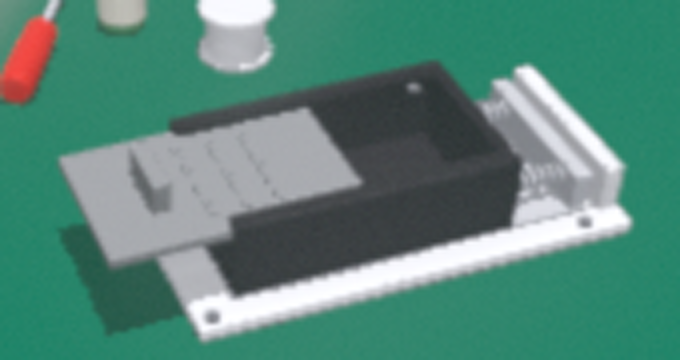

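```bash
python3 - <<'E'
from h import *
np.set_printoptions(precision=4,suppress=True)
def P(n,z,pts,s,ox,oy,lx=0):
    r=[onplane(n,(x-lx+.5)/s-.5+ox,(y+.5)/s-.5+oy,z) for x,y in pts]; 
    for a in r: print(n,a)
    return np.array(r)
def ang(a,b): d=b-a; return np.degrees(np.arctan2(d[1],d[0]))
print('transf')
a=P('top',.032,[(290,168),(313,149),(347,205),(325,220)],5,350,120); print(a.mean(0),ang(a[2],a[1]),ang(a[3],a[0]))
a=P('side',.032,[(595,228),(703,138),(750,185),(645,275)],7.5,360,340,450); print(a.mean(0),ang(a[0],a[1]),ang(a[3],a[2]))
print('box top corners')
a=P('top',.0675,[(80,160),(244,126),(298,408),(140,440)],4,195,80); print(ang(a[3],a[0]),ang(a[2],a[1]),ang(a[1],a[0])-90,np.linalg.norm(a[0]-a[1]))
b=P('side',.0675,[(437,62),(521,158)],4,250,150); print(ang(b[1],b[0])-90,np.linalg.norm(b[0]-b[1]))
print('lid corners top z .062')
a=P('top',.062,[(127,300),(256,275),(314,514),(161,546)],4,195,80);print(ang(a[3],a[0]),ang(a[2],a[1]),ang(a[1],a[0])-90,np.linalg.norm(a[0]-a[1]),np.linalg.norm(a[0]-a[3]))
b=P('side',.062,[(308,107),(361,183),(110,268),(60,158)],4,250,150);print(ang(b[3],b[0]),ang(b[2],b[1]),np.linalg.norm(b[0]-b[1]),np.linalg.norm(b[0]-b[3]))
print('rib top')
a=P('top',.084,[(190,462),(257,448),(259,460),(193,474)],4,195,80);print(a.mean(0),np.linalg.norm(a[0]-a[1]))
E
```

```text
transf
top [ 0.5772 -0.31    0.032 ]
top [ 0.5873 -0.3229  0.032 ]
top [ 0.5561 -0.3399  0.032 ]
top [ 0.5482 -0.3277  0.032 ]
[ 0.5672 -0.3251  0.032 ] 28.700746402006494 31.441346468876432
side [ 0.5492 -0.3272  0.032 ]
side [ 0.5808 -0.3107  0.032 ]
side [ 0.5871 -0.3233  0.032 ]
side [ 0.5564 -0.3395  0.032 ]
[ 0.5684 -0.3252  0.032 ] 27.647537137192902 27.788948613862168
box top corners
top [0.6765 0.2093 0.0675]
top [0.6963 0.0989 0.0675]
top [0.5056 0.0672 0.0675]
top [0.4871 0.1725 0.0675]
10.9915403092263 9.434338025469641 10.183005527714101 0.11220146261901275
side [0.6762 0.2077 0.0675]
side [0.6959 0.0996 0.0675]
10.361207700203295 0.10994581903871549
lid corners top z .062
top [0.582  0.1802 0.062 ]
top [0.5964 0.0934 0.062 ]
top [0.4353 0.0585 0.062 ]
top [0.4166 0.1605 0.062 ]
6.774855909837048 12.236805086949056 9.45342245284175 0.08795542210207076 0.16650625117265483
side [0.5825 0.182  0.062 ]
side [0.5956 0.1003 0.062 ]
side [0.4335 0.0513 0.062 ]
side [0.4179 0.1584 0.062 ]
8.14335274091061 16.809882586450513 0.0826859305652961 0.16636086133128056
rib top
top [0.4701 0.1381 0.084 ]
top [0.4781 0.0941 0.084 ]
top [0.4702 0.0929 0.084 ]
top [0.4621 0.1363 0.084 ]
[0.4701 0.1154 0.084 ] 0.04479705223532277
```

```bash
cat >> h.py <<'E'
def plan(pos,jaw_deg):
    """shift (cm, tool axes) and rotvec for TCP pos, tool x down, tool y along jaw_deg (mod 180)"""
    st=bot.observe(); R=Rn.from_euler('xyz',st['tool_rot']).as_matrix()
    best=None
    for k in (0,180):
        a=np.radians(jaw_deg+k); x=np.array([0,0,-1.]); y=np.array([np.cos(a),np.sin(a),0]); z=np.cross(x,y)
        G=np.column_stack([x,y,z]); rv=Rn.from_matrix(R.T@G).as_rotvec()
        if best is None or np.linalg.norm(rv)<np.linalg.norm(best): best=rv
    sh=R.T@(np.asarray(pos)-st['position'])*100
    print('shift',np.round(sh,2),'rot',np.round(best,3),'pos',np.round(st['position'],4),'jaw',round(float(np.degrees(np.arctan2(R[1,1],R[0,1]))),2),'F',np.round(st['force'],2),'w',round(float(st['grip_width']),4),'t',round(float(st['clock']),2),'q7',round(float(st['qpos'][6]),2))
E
python3 - <<'E'
from h import *
plan([.568,-.325,.16],118.5)
E
```

```text
shift [  7.24 -12.35 -42.08] rot [-0.145  0.     0.001] pos [ 0.2158 -0.5863  0.2324] jaw -69.79 F [-0.08 -0.67  0.13] w 0.0857 t 0.15 q7 -0.11
```

step_arm([
  [[7.2,-12.35,-42.1,-0.145,0,0,1],[7.2,-12.35,-42.1,-0.145,0,0,1],[7.2,-12.35,-42.1,-0.145,0,0,1],[7.2,-12.35,-42.1,-0.145,0,0,1],[7.2,-12.35,-42.1,-0.145,0,0,1],[7.2,-12.35,-42.1,-0.145,0,0,1],[7.2,-12.35,-42.1,-0.145,0,0,1],[7.2,-12.35,-42.1,-0.145,0,0,1],[7.2,-12.35,-42.1,-0.145,0,0,1],[7.2,-12.35,-42.1,-0.145,0,0,1]],
])

```text
clock: 1.15
position: [0.5727, -0.3185, 0.1589]
tool_rot: [-2.141, 1.566, 1.506]
force: [-0.9, -0.4, -0.3]
grip_width: 0.0851
```

```bash
python3 - <<'E'
from h import *
plan([.568,-.325,.025],118.5)
st=bot.observe(); im=eyes.grab_frame('wrist'); np.save('st1.npy',st,allow_pickle=True)
cv2.imwrite('pics/w1.png',im[:,:,::-1])
print(st['position'],st['tool_rot'],st['qd'].round(3))
E
```

```text
shift [13.38  0.39  0.76] rot [ 0.008 -0.002  0.004] pos [ 0.5727 -0.3185  0.1589] jaw -61.04 F [-0.91 -0.38 -0.34] w 0.0851 t 1.15 q7 -0.72
[ 0.57271754 -0.31852365  0.15886414] [-2.14082006  1.56647625  1.50627317] [ 0.073 -0.036  0.054  0.04   0.012  0.006  0.06 ]
```

View pics/w1.png

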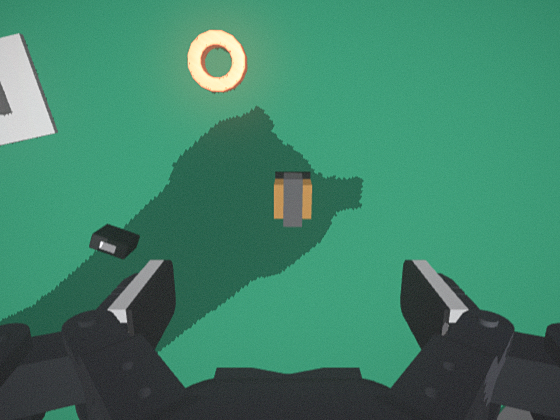

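The wrist view shows the transformer aligned with the jaws. The slab top spans columns 283–303 and rows 173–227.

```bash
python3 - <<'E'
from h import *
st=np.load('st1.npy',allow_pickle=True).item()
im=cv2.imread('pics/w1.png'); cv2.imwrite('pics/w1z.png',cv2.resize(im[150:250,240:345],None,fx=6,fy=6,interpolation=cv2.INTER_CUBIC)[:600])
for u,v in [(283,178),(303,178),(303,227),(283,227)]: print(onplane('wrist',u,v,.032,st).round(4))
for p in [(.568,-.325,.032),(.5842,-.3166,.032),(.552,-.3334,.032)]: print(proj('wrist',p,st))
E
```

```text
[ 0.5819 -0.3088  0.032 ]
[ 0.5889 -0.3215  0.032 ]
[ 0.5565 -0.3398  0.032 ]
[ 0.5492 -0.3267  0.032 ]
(np.float64(293.19906510753503), np.float64(204.72074199788145))
(np.float64(293.9631776894988), np.float64(180.3585368285927))
(np.float64(292.59060815230055), np.float64(228.04954646881828))
```

View pics/w1z.png

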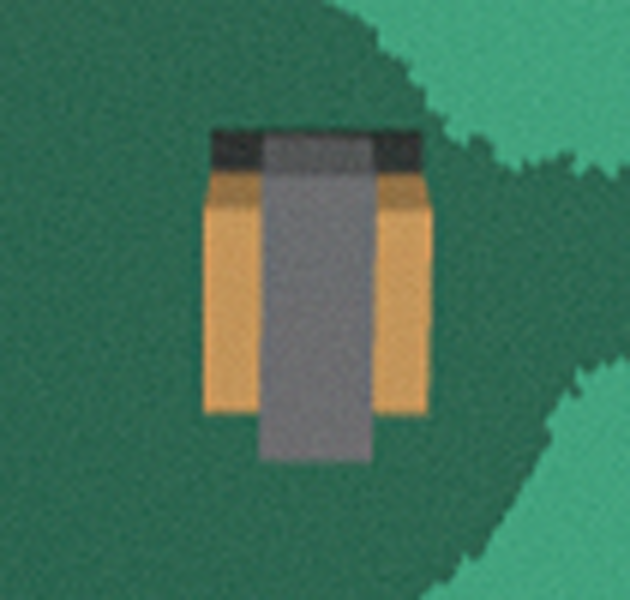

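```bash
python3 - <<'E'
from h import *
plan([.569,-.3245,.025],119)
E
```

```text
shift [13.43  0.23  0.25] rot [-0.004 -0.     0.003] pos [ 0.5702 -0.3216  0.1593] jaw -61.2 F [-1.07 -1.95 -0.82] w 0.0849 t 1.2 q7 -0.71
```

step_arm([
  [[4,0.2,0.25,0,0,0,1],[8,0.2,0.25,0,0,0,1],[11,0.2,0.25,0,0,0,1],[12.5,0.2,0.25,0,0,0,1],[13.4,0.2,0.25,0,0,0,1],[13.4,0.2,0.25,0,0,0,1],[13.4,0.2,0.25,0,0,0,1]],
])

```text
clock: 1.9
position: [0.5694, -0.3248, 0.0266]
tool_rot: [-2.329, 1.569, 1.315]
force: [0.2, 0.0, 0.5]
grip_width: 0.0856
```

```bash
python3 - <<'E'
from h import *
plan([.569,-.3245,.025],119)
im=eyes.grab_frame('wrist');cv2.imwrite('pics/w2.png',im[:,:,::-1])
E
```

```text
shift [ 0.16 -0.04  0.02] rot [-0.004 -0.001  0.001] pos [ 0.5694 -0.3248  0.0266] jaw -61.22 F [0.21 0.02 0.49] w 0.0856 t 1.9 q7 -0.73
```

View pics/w2.png

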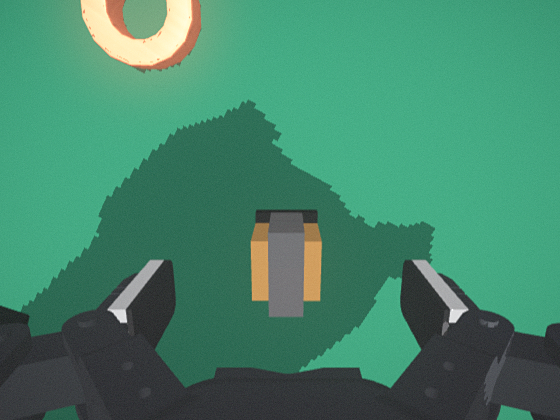

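The transformer at (287,265) is centred between the open pads, so I'll close at 40 N.

step_arm([
  [[0.1,0,0,0,0,0,0.6],[0.1,0,0,0,0,0,0.3],[0.1,0,0,0,0,0,0],[0.1,0,0,0,0,0,0],[0.1,0,0,0,0,0,0],[0.1,0,0,0,0,0,0],[0.1,0,0,0,0,0,0]],
], grip_force=40)

```text
clock: 2.65
position: [0.5697, -0.3248, 0.0262]
tool_rot: [-2.733, 1.569, 0.911]
force: [-0.6, 0.9, 5.9]
grip_width: 0.0264
```

```bash
python3 - <<'E'
from h import *
plan([.569,-.3245,.025],119)
E
```

```text
shift [ 0.12 -0.06  0.04] rot [-0.004 -0.002  0.001] pos [ 0.5697 -0.3248  0.0262] jaw -61.22 F [-0.62  0.94  5.94] w 0.0264 t 2.65 q7 -0.73
```

step_arm([
  [[-3,0,0,0,0,0,0],[-7,0,0,0,0,0,0],[-11,0,0,0,0,0,0],[-13,0,0,0,0,0,0],[-13,0,0,0,0,0,0]],
])

```text
clock: 3.15
position: [0.5708, -0.3257, 0.1595]
tool_rot: [2.495, 1.565, -0.144]
force: [0.0, -1.0, -0.6]
grip_width: 0.0259
```

```bash
python3 - <<'E'
from h import *
plan([.634,.1445,.16],100.2)
im=eyes.grab_frame('wrist');cv2.imwrite('pics/w3.png',im[:,:,::-1])
E
```

```text
shift [ -0.05 -38.18 -28.17] rot [ 0.324 -0.005 -0.003] pos [ 0.5708 -0.3257  0.1595] jaw -61.23 F [ 0.   -1.04 -0.55] w 0.0259 t 3.15 q7 -0.71
```

View pics/w3.png

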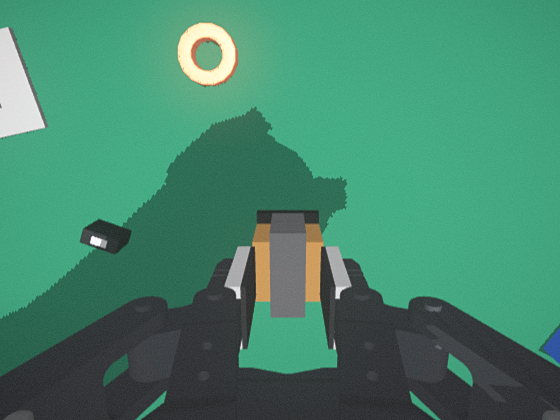

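step_arm([
  [[-0.5,-38.2,-28.2,0.324,0,0,0],[-0.5,-38.2,-28.2,0.324,0,0,0],[-0.5,-38.2,-28.2,0.324,0,0,0],[-0.5,-38.2,-28.2,0.324,0,0,0],[-0.5,-38.2,-28.2,0.324,0,0,0],[-0.5,-38.2,-28.2,0.324,0,0,0],[-0.5,-38.2,-28.2,0.324,0,0,0],[-0.5,-38.2,-28.2,0.324,0,0,0],[-0.5,-38.2,-28.2,0.324,0,0,0],[-0.5,-38.2,-28.2,0.324,0,0,0]],
])

```text
clock: 4.2
position: [0.6322, 0.1507, 0.1613]
tool_rot: [-2.282, 1.569, 1.043]
force: [0.9, 0.1, -0.7]
grip_width: 0.0261
```

step_arm([
  [[0,0,0,0,0,0,0],[0,0,0,0,0,0,0]],
])

```text
clock: 4.4
position: [0.6314, 0.1512, 0.1597]
tool_rot: [-0.917, 1.569, 2.409]
force: [0.5, -0.9, -1.2]
grip_width: 0.0259
```

```bash
python3 - <<'E'
from h import *
plan([.634,.1445,.16],100.2)
st=bot.observe(); np.save('st2.npy',st,allow_pickle=True)
im=eyes.grab_frame('wrist');cv2.imwrite('pics/w4.png',im[:,:,::-1])
E
```

```text
shift [-0.03  0.71 -0.14] rot [0.006 0.001 0.001] pos [0.6314 0.1512 0.1597] jaw -79.44 F [ 0.53 -0.9  -1.15] w 0.0259 t 4.4 q7 -1.74
```

View pics/w4.png

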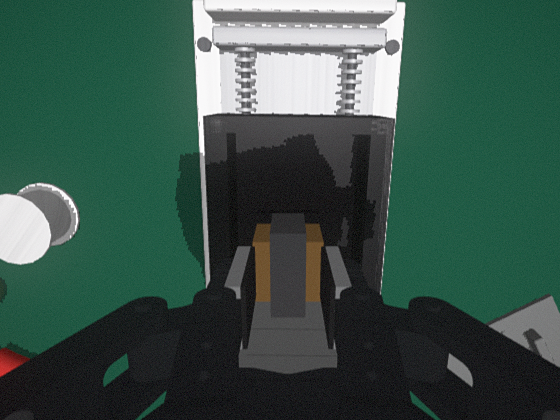

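```bash
python3 - <<'E'
from h import *
st=np.load('st2.npy',allow_pickle=True).item()
im=cv2.imread('pics/w4.png'); g=np.clip((im/255.)**.45*255,0,255).astype('uint8')
cv2.imwrite('pics/w4g.png',cv2.resize(g[100:400,170:430],None,fx=2,fy=2))
for p,z in [((204,118),.0675),((392,118),.0675)]: print(onplane('wrist',*p,z,st).round(4))
E
```

```text
[0.6771 0.2114 0.0675]
[0.6978 0.1    0.0675]
```

View pics/w4g.png

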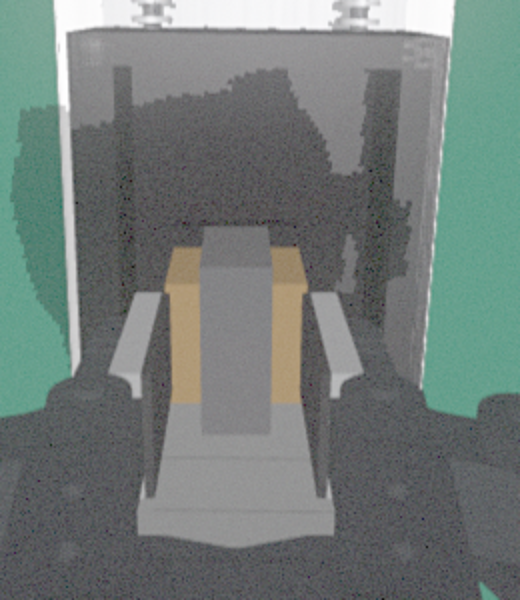

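```bash
python3 - <<'E'
from h import *
st=np.load('st2.npy',allow_pickle=True).item()
ex=np.array([np.cos(np.radians(10.2)),np.sin(np.radians(10.2))]); far=np.array([.6866,.1545])
for v in (133,):
  for z in (.019,.056,.0675):
    p=onplane('wrist',292,v,z,st); print(v,z,p.round(4),((far-p[:2])@ex).round(4))
# lid front per top/side
for p in [(.582,.1802),(.5964,.0934),(.5825,.182),(.5956,.1003)]: print(((far-np.array(p))@ex).round(4))
# lateral centreline
ey=np.array([-ex[1],ex[0]])
for p in [(.6765,.2093),(.6963,.0989),(.6771,.2114),(.6978,.1),(.6762,.2077),(.6959,.0996),(.4701,.1154),(.5056,.0672),(.4871,.1725)]: print(p,(np.array(p)@ey).round(4))
for s in (.0465,.05,.055): print(s, far-s*ex)
plan([*(far-.052*ex),.16],100.2)
E
```

```text
133 0.019 [0.6742 0.1564 0.019 ] 0.0118
133 0.056 [0.6771 0.1573 0.056 ] 0.0088
133 0.0675 [0.678  0.1576 0.0675] 0.0079
0.0984
0.0996
0.0976
0.0992
(0.6765, 0.2093) 0.0862
(0.6963, 0.0989) -0.026
(0.6771, 0.2114) 0.0882
(0.6978, 0.1) -0.0252
(0.6762, 0.2077) 0.0847
(0.6959, 0.0996) -0.0252
(0.4701, 0.1154) 0.0303
(0.5056, 0.0672) -0.0234
(0.4871, 0.1725) 0.0835
0.0465 [0.6408349  0.14626556]
0.05 [0.63739022 0.14564576]
0.055 [0.63246924 0.14476034]
shift [ 0.01  0.5  -0.28] rot [0.005 0.    0.001] pos [0.6317 0.1497 0.1601] jaw -79.54 F [ 0.23 -1.53 -0.65] w 0.0261 t 4.45 q7 -1.74
```

```bash
python3 - <<'E'
from h import *
plan([.634,.145,.0465],100.2)
E
```

```text
shift [11.36  0.51 -0.14] rot [0.005 0.    0.001] pos [0.6317 0.1497 0.1601] jaw -79.54 F [ 0.23 -1.53 -0.65] w 0.0261 t 4.45 q7 -1.74
```

step_arm([
  [[0,0.5,-0.15,0,0,0,0],[3,0.5,-0.15,0,0,0,0],[5,0.5,-0.15,0,0,0,0],[5,0.5,-0.15,0,0,0,0],[5,0.5,-0.15,0,0,0,0]],
])

```text
clock: 4.95
position: [0.6344, 0.1438, 0.1105]
tool_rot: [-0.395, 1.57, 2.927]
force: [0.0, 0.4, -0.3]
grip_width: 0.0262
```

```bash
python3 - <<'E'
from h import *
plan([.634,.145,.0465],100.2)
E
```

```text
shift [ 6.4  -0.12  0.01] rot [0.003 0.001 0.   ] pos [0.6344 0.1438 0.1105] jaw -79.63 F [ 0.05  0.4  -0.34] w 0.0262 t 4.95 q7 -1.74
```

step_arm([
  [[2,-0.1,0,0,0,0,0],[4,-0.1,0,0,0,0,0],[5,-0.1,0,0,0,0,0],[5.9,-0.1,0,0,0,0,0],[6.3,-0.1,0,0,0,0,0],[6.3,-0.1,0,0,0,0,0],[6.3,-0.1,0,0,0,0,0]],
])

```text
clock: 5.65
position: [0.6345, 0.1449, 0.0482]
tool_rot: [-1.863, 1.57, 1.46]
force: [0.7, 0.4, -1.2]
grip_width: 0.0262
```

```bash
python3 - <<'E'
from h import *
plan([.634,.145,.0465],100.2)
for n in ('top','side'):
    im=eyes.grab_frame(n);cv2.imwrite(f'pics/{n}5.png',im[:,:,::-1])
a=cv2.imread('pics/side5.png')[130:250,250:420]; a=((a/255.)**.5*255).astype('uint8')
cv2.imwrite('pics/s5z.png',cv2.resize(a,None,fx=4,fy=4,interpolation=cv2.INTER_CUBIC))
E
```

```text
shift [ 0.17 -0.02  0.05] rot [ 0.003 -0.     0.   ] pos [0.6345 0.1449 0.0482] jaw -79.63 F [ 0.7   0.42 -1.17] w 0.0262 t 5.65 q7 -1.75
```

View pics/s5z.png

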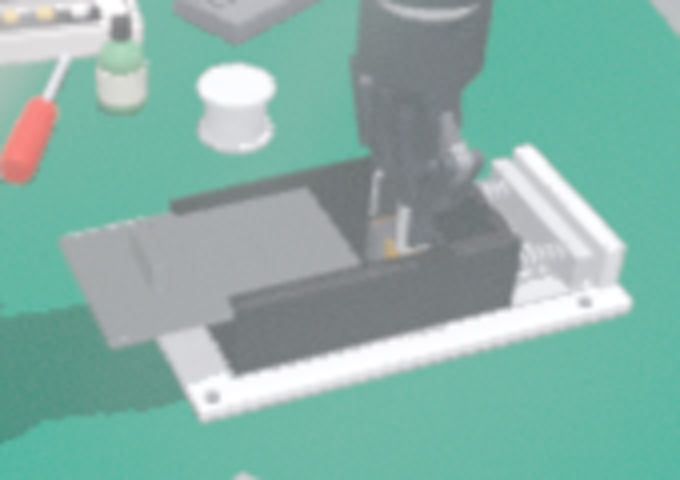

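The gripper is inside the well with the transformer held, clear of the lid front. I'll lower it to contact.

step_arm([
  [[0.1,0,0,0,0,0,0],[0.2,0,0,0,0,0,0],[0.3,0,0,0,0,0,0],[0.3,0,0,0,0,0,0]],
])

```text
clock: 6.15
position: [0.6345, 0.1449, 0.0452]
tool_rot: [-2.118, 1.57, 1.205]
force: [-0.9, -0.2, 2.2]
grip_width: 0.026
```

step_arm([
  [[0,0,0,0,0,0,0.4],[0,0,0,0,0,0,0.45],[0,0,0,0,0,0,0.5],[0,0,0,0,0,0,0.5],[0,0,0,0,0,0,0.5],[-2,0,0,0,0,0,0.5],[-5,0,0,0,0,0,0.5],[-9,0,0,0,0,0,0.5],[-12,0,0,0,0,0,0.5],[-12,0,0,0,0,0,0.5]],
])

```text
clock: 7.15
position: [0.6364, 0.1453, 0.1696]
tool_rot: [-2.989, 1.564, 0.333]
force: [0.6, -0.4, -0.8]
grip_width: 0.0425
```

```bash
python3 - <<'E'
from h import *
plan([.46,.113,.17],100.2)
im=eyes.grab_frame('wrist');cv2.imwrite('pics/w6.png',im[:,:,::-1])
E
```

```text
shift [-0.15  0.   17.94] rot [ 0.003 -0.007  0.001] pos [0.6364 0.1453 0.1696] jaw -79.64 F [ 0.56 -0.36 -0.78] w 0.0425 t 7.15 q7 -1.74
```

View pics/w6.png

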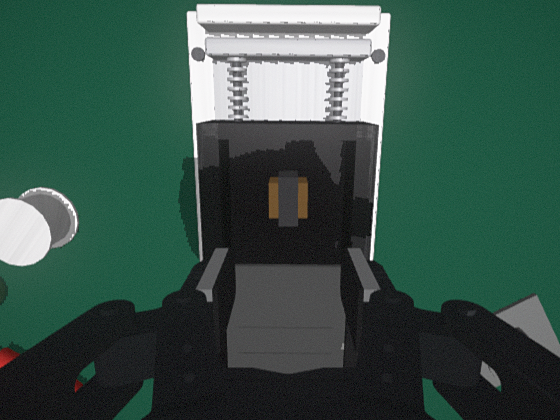

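The transformer stands upright in the well at (288,198), square to the box and clear of the lid front. Next I'll go behind the rib with the jaws shut.

step_arm([
  [[0,0,5,0,0,0,0],[0,0,10,0,0,0,0],[0,0,15,0,0,0,0],[0,0,19.4,0,0,0,0],[0,0,19.4,0,0,0,0],[0,0,19.4,0,0,0,0],[0,0,19.4,0,0,0,0],[0,0,19.4,0,0,0,0]],
])

```text
clock: 8.0
position: [0.4453, 0.1104, 0.1662]
tool_rot: [-2.917, 1.567, 0.406]
force: [0.4, -0.6, 0.3]
grip_width: -0.0005
```

```bash
python3 - <<'E'
from h import *
plan([.4445,.111,.0895],100.2)
st=bot.observe(); np.save('st3.npy',st,allow_pickle=True)
im=eyes.grab_frame('wrist');cv2.imwrite('pics/w7.png',im[:,:,::-1])
E
```

```text
shift [ 7.67 -0.07  0.1 ] rot [ 0.003 -0.004  0.001] pos [0.4453 0.1104 0.1662] jaw -79.65 F [ 0.44 -0.56  0.33] w -0.0005 t 8.0 q7 -1.8
```

View pics/w7.png

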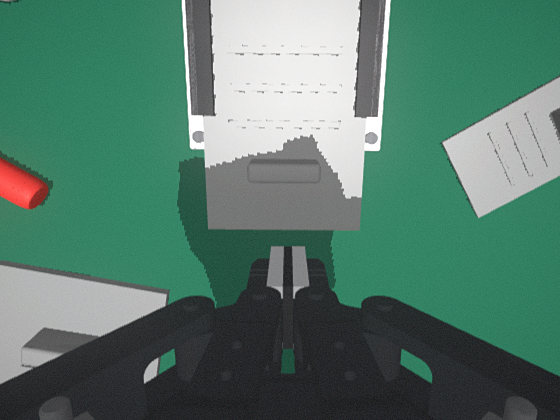

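```bash
python3 - <<'E'
from h import *
st=np.load('st3.npy',allow_pickle=True).item()
im=cv2.imread('pics/w7.png'); cv2.imwrite('pics/w7z.png',cv2.resize(im[130:240,195:375],None,fx=4,fy=4,interpolation=cv2.INTER_CUBIC))
for p,z in [((248,160),.084),((320,160),.084),((248,182),.084),((320,182),.084),((208,229),.062),((360,229),.062)]: print(onplane('wrist',*p,z,st).round(4))
print(proj('wrist',(.4701,.1154,.084),st))
E
```

```text
[0.4729 0.1397 0.084 ]
[0.4806 0.0976 0.084 ]
[0.4597 0.1376 0.084 ]
[0.4675 0.0949 0.084 ]
[0.4175 0.1611 0.062 ]
[0.4361 0.0587 0.062 ]
(np.float64(287.34833244082387), np.float64(171.81040759354346))
```

View pics/w7z.png

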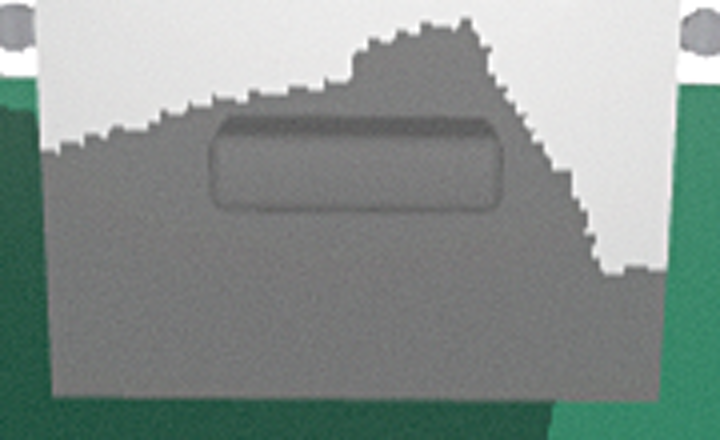

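step_arm([
  [[2,-0.2,0.05,0,0,0,0],[5,-0.2,0.05,0,0,0,0],[7,-0.2,0.05,0,0,0,0],[7.6,-0.2,0.05,0,0,0,0],[7.6,-0.2,0.05,0,0,0,0],[7.6,-0.2,0.05,0,0,0,0]],
])

```text
clock: 8.65
position: [0.4451, 0.1124, 0.0908]
tool_rot: [-2.941, 1.567, 0.381]
force: [0.2, -0.1, 0.3]
grip_width: 0.0001
```

```bash
python3 - <<'E'
from h import *
plan([.4445,.1125,.0895],100.2)
im=eyes.grab_frame('side');cv2.imwrite(f'pics/s8.png',im[:,:,::-1])
a=cv2.imread('pics/s8.png')[110:250,240:420]
cv2.imwrite('pics/s8z.png',cv2.resize(a,None,fx=4,fy=4,interpolation=cv2.INTER_CUBIC))
E
```

```text
shift [ 0.13 -0.02  0.05] rot [ 0.003 -0.004  0.001] pos [0.4451 0.1124 0.0908] jaw -79.66 F [ 0.23 -0.1   0.28] w 0.0001 t 8.65 q7 -1.83
```

View pics/s8z.png

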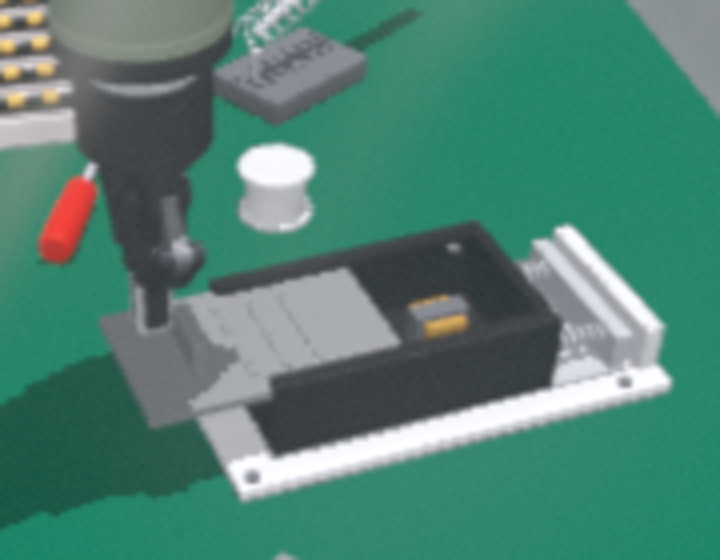

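step_arm([
  [[0,0,-0.4,0,0,0,0],[0,0,-0.8,0,0,0,0],[0,0,-1.2,0,0,0,0],[0,0,-1.7,0,0,0,0],[0,0,-2.2,0,0,0,0],[0,0,-2.7,0,0,0,0],[0,0,-3.2,0,0,0,0],[0,0,-3.7,0,0,0,0],[0,0,-4.2,0,0,0,0],[0,0,-4.5,0,0,0,0]],
])

```text
clock: 9.7
position: [0.4899, 0.1206, 0.0912]
tool_rot: [-2.941, 1.566, 0.381]
force: [-1.2, 0.6, -0.1]
grip_width: 0.0
```

step_arm([
  [[0,0,-0.5,0,0,0,0],[0,0,-1.0,0,0,0,0],[0,0,-1.5,0,0,0,0],[0,0,-2.0,0,0,0,0],[0,0,-2.3,0,0,0,0]],
])

```text
clock: 10.2
position: [0.513, 0.1249, 0.0913]
tool_rot: [-2.94, 1.566, 0.382]
force: [-0.2, 0.5, -0.5]
grip_width: -0.0002
```

```bash
python3 - <<'E'
from h import *
plan([.4445,.1125,.0895],100.2)
im=eyes.grab_frame('side');cv2.imwrite(f'pics/s9.png',im[:,:,::-1])
a=cv2.imread('pics/s9.png')[110:250,240:420]
cv2.imwrite('pics/s9z.png',cv2.resize(a,None,fx=4,fy=4,interpolation=cv2.INTER_CUBIC))
E
```

```text
shift [ 0.15 -0.02  6.96] rot [ 0.003 -0.005  0.001] pos [0.513  0.1249 0.0913] jaw -79.66 F [-0.16  0.51 -0.52] w -0.0002 t 10.2 q7 -1.8
```

View pics/s9z.png

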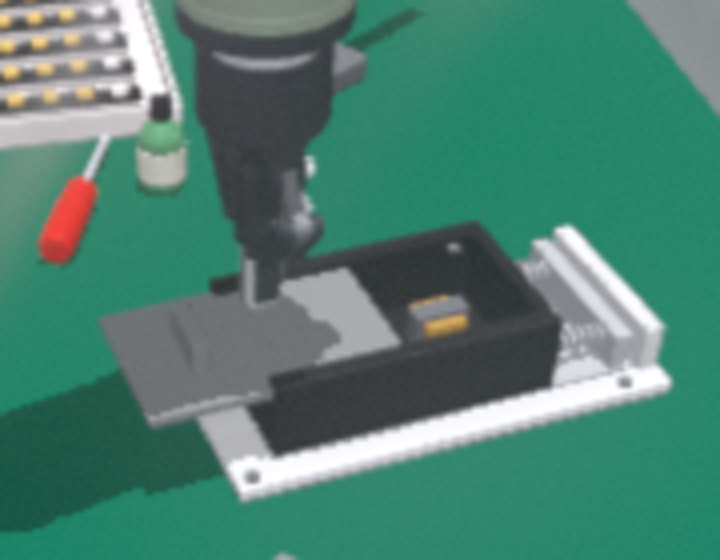

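```bash
python3 - <<'E'
from h import *
for z in (.0913,.069,.075,.085):
  u,v=proj('side',(.513,.1249,z)); print(z,round((u-240)*4),round((v-110)*4))
for p in [(.4701,.1165,.084),(.4701,.1165,.062),(.4701,.1165,.084)]:
  u,v=proj('side',p); print(p,round((u-240)*4),round((v-110)*4))
for n in ('wrist','top'):
    im=eyes.grab_frame(n);cv2.imwrite(f'pics/{n}9.png',im[:,:,::-1])
a=cv2.imread('pics/top9.png')[80:225,195:285]
cv2.imwrite('pics/top9z.png',cv2.resize(a,None,fx=4,fy=4,interpolation=cv2.INTER_CUBIC))
E
```

```text
0.0913 259 294
0.069 259 323
0.075 259 315
0.085 259 302
(0.4701, 0.1165, 0.084) 192 320
(0.4701, 0.1165, 0.062) 192 349
(0.4701, 0.1165, 0.084) 192 320
```

View pics/wrist9.png

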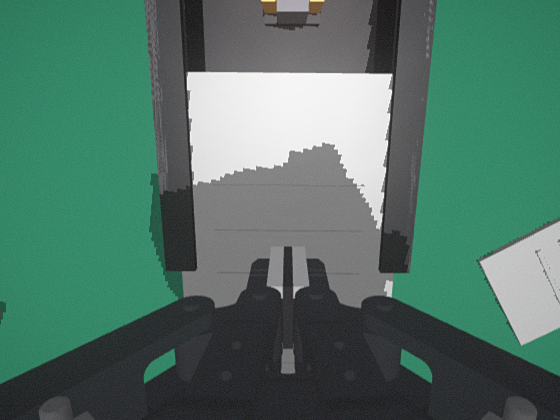

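View pics/top9z.png

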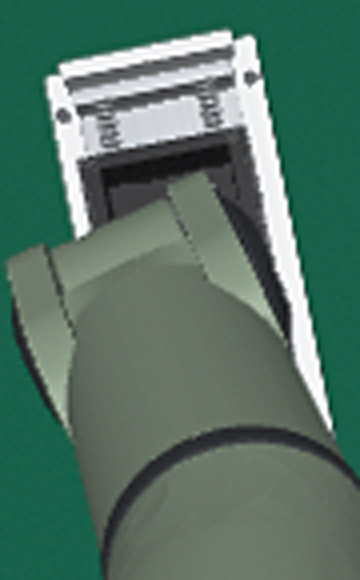

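```bash
python3 - <<'E'
from h import *
c=eyes.get_calibration('wrist'); M=np.linalg.inv(c['hand_eye'])
for x in (0,.006,.012,.022):
  for z in (-.011,.011):
    q=M[:3,:3]@[x,0.,z]+M[:3,3]; print(x,z,round(c['fx']*q[0]/q[2]+c['cx']),round(c['fy']*q[1]/q[2]+c['cy']))
E
```

```text
0 -0.011 288 244
0 0.011 288 294
0.006 -0.011 288 239
0.006 0.011 288 287
0.012 -0.011 288 234
0.012 0.011 288 280
0.022 -0.011 288 226
0.022 0.011 288 271
```

The lid has not moved. The shut fingertips at (262,302) passed just over the rib, so the tips reach less far below the TCP than the stated 22 mm. I'll go back behind the rib and find the lid face by light touch.

step_arm([
  [[-2,0,0,0,0,0,0],[-2,0,3,0,0,0,0],[-2,0,6.9,0,0,0,0],[-2,0,6.9,0,0,0,0],[-0.5,0,6.9,0,0,0,0],[0,0,6.9,0,0,0,0],[0.5,0,6.9,0,0,0,0],[0.5,0,6.9,0,0,0,0]],
])

```text
clock: 11.15
position: [0.4445, 0.1123, 0.0855]
tool_rot: [-2.927, 1.567, 0.395]
force: [-1.1, -0.1, 0.0]
grip_width: -0.0001
```

```bash
python3 - <<'E'
from h import *
plan([.4445,.1125,.075],100.2)
im=eyes.grab_frame('side');cv2.imwrite(f'pics/s10.png',im[:,:,::-1])
a=cv2.imread('pics/s10.png')[150:230,250:350]
cv2.imwrite('pics/s10z.png',cv2.resize(a,None,fx=7,fy=7,interpolation=cv2.INTER_CUBIC))
for z in (.0865,.082,.08,.075,.07,.0645):
  u,v=proj('side',(.445,.1125,z)); print(z,round((u-250)*7),round((v-150)*7))
E
```

```text
shift [ 1.05 -0.02 -0.  ] rot [ 0.002 -0.004  0.001] pos [0.4445 0.1123 0.0855] jaw -79.66 F [-1.06 -0.05  0.05] w -0.0001 t 11.15 q7 -1.83
0.0865 195 290
0.082 195 301
0.08 195 305
0.075 196 317
0.07 196 328
0.0645 197 340
```

View pics/s10z.png

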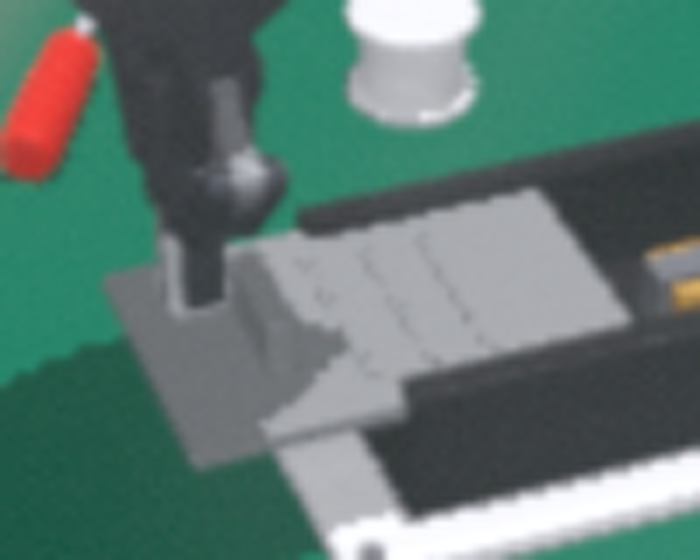

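step_arm([
  [[0.3,0,0,0,0,0,0],[0.6,0,0,0,0,0,0],[0.6,0,0,0,0,0,0]],
])

```text
clock: 11.5
position: [0.4446, 0.1123, 0.0795]
tool_rot: [-2.933, 1.567, 0.389]
force: [0.5, 0.3, 1.1]
grip_width: 0.0002
```

step_arm([
  [[0.2,0,0,0,0,0,0],[0.4,0,0,0,0,0,0],[0.4,0,0,0,0,0,0]],
])

```text
clock: 11.8
position: [0.4445, 0.1123, 0.0753]
tool_rot: [-2.925, 1.567, 0.397]
force: [0.3, -0.5, -0.5]
grip_width: -0.0001
```

step_arm([
  [[0.15,0,0,0,0,0,0],[0.3,0,0,0,0,0,0],[0.3,0,0,0,0,0,0]],
])

```text
clock: 12.1
position: [0.4444, 0.1122, 0.0721]
tool_rot: [-2.926, 1.568, 0.396]
force: [1.1, -0.3, 0.0]
grip_width: 0.0
```

```bash
python3 - <<'E'
from h import *
plan([.4445,.1125,.075],100.2)
im=eyes.grab_frame('side');cv2.imwrite(f'pics/s11.png',im[:,:,::-1])
a=cv2.imread('pics/s11.png')[150:230,250:350]
cv2.imwrite('pics/s11z.png',cv2.resize(a,None,fx=7,fy=7,interpolation=cv2.INTER_CUBIC))
E
```

```text
shift [-0.29 -0.03 -0.02] rot [ 0.002 -0.003  0.001] pos [0.4444 0.1122 0.0721] jaw -79.66 F [ 1.07 -0.33  0.01] w 0.0 t 12.1 q7 -1.83
```

View pics/s11z.png

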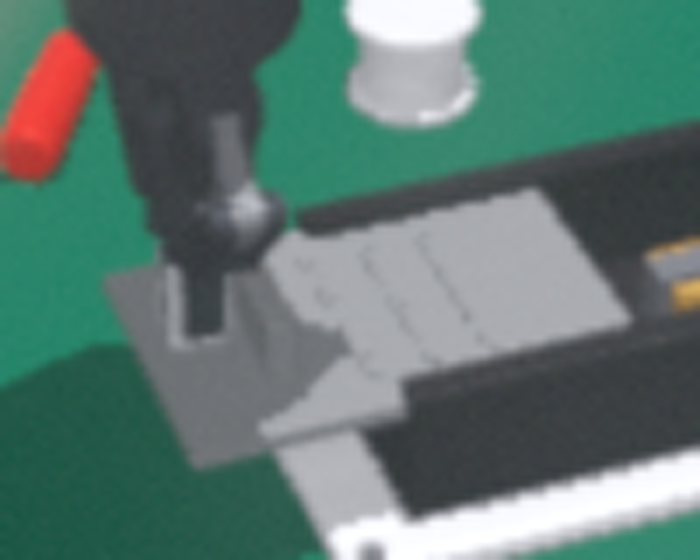

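The tips are now at (200,337), about 4 mm above the lid and below the rib's top. Pushing now.

step_arm([
  [[0,0,-0.3,0,0,0,0],[0,0,-0.6,0,0,0,0],[0,0,-0.9,0,0,0,0],[0,0,-1.2,0,0,0,0],[0,0,-1.6,0,0,0,0],[0,0,-2.0,0,0,0,0],[0,0,-2.4,0,0,0,0]],
])

```text
clock: 12.85
position: [0.4684, 0.1166, 0.0723]
tool_rot: [-2.922, 1.567, 0.401]
force: [-0.9, 0.4, 0.4]
grip_width: 0.0003
```

```bash
python3 - <<'E'
from h import *
plan([.4445,.1125,.075],100.2)
im=eyes.grab_frame('side');cv2.imwrite(f'pics/s12.png',im[:,:,::-1])
a=cv2.imread('pics/s12.png')[110:250,240:420]
cv2.imwrite('pics/s12z.png',cv2.resize(a,None,fx=4,fy=4,interpolation=cv2.INTER_CUBIC))
E
```

```text
shift [-0.28 -0.02  2.42] rot [ 0.002 -0.003  0.001] pos [0.4684 0.1166 0.0723] jaw -79.66 F [-0.94  0.42  0.37] w 0.0003 t 12.85 q7 -1.82
```

View pics/s12z.png

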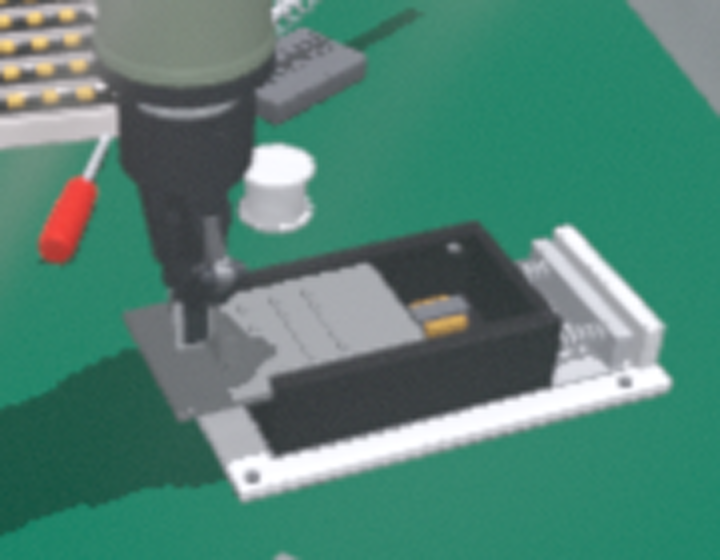

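The lid is moving (front edge at (375,265), nothing else disturbed). Continuing.

step_arm([
  [[0,0,-0.4,0,0,0,0],[0,0,-0.8,0,0,0,0],[0,0,-1.2,0,0,0,0],[0,0,-1.6,0,0,0,0],[0,0,-2.0,0,0,0,0],[0,0,-2.4,0,0,0,0],[0,0,-2.8,0,0,0,0],[0,0,-3.2,0,0,0,0],[0,0,-3.6,0,0,0,0],[0,0,-4.0,0,0,0,0]],
])

```text
clock: 13.9
position: [0.5087, 0.124, 0.0725]
tool_rot: [-2.934, 1.567, 0.388]
force: [0.0, -0.3, -0.1]
grip_width: 0.0003
```

step_arm([
  [[0,0,-0.3,0,0,0,0],[0,0,-0.6,0,0,0,0],[0,0,-0.9,0,0,0,0]],
])

```text
clock: 14.2
position: [0.5177, 0.1256, 0.0725]
tool_rot: [-2.933, 1.567, 0.389]
force: [-1.2, 0.6, -0.2]
grip_width: 0.0001
```

```bash
python3 - <<'E'
from h import *
plan([.4445,.1125,.075],100.2)
im=eyes.grab_frame('side');cv2.imwrite(f'pics/s13.png',im[:,:,::-1])
a=cv2.imread('pics/s13.png')[110:250,240:420]
cv2.imwrite('pics/s13z.png',cv2.resize(a,None,fx=4,fy=4,interpolation=cv2.INTER_CUBIC))
E
```

```text
shift [-0.28 -0.02  7.44] rot [ 0.002 -0.004  0.001] pos [0.5177 0.1256 0.0725] jaw -79.66 F [-1.23  0.64 -0.19] w 0.0001 t 14.2 q7 -1.8
```

View pics/s13z.png

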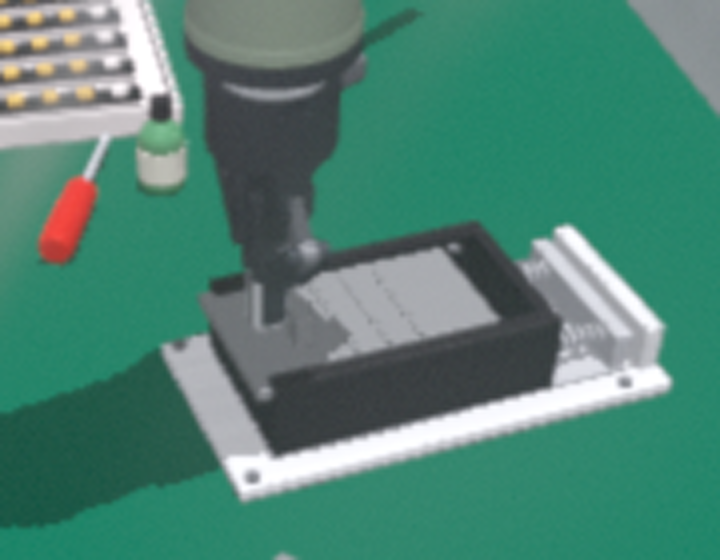

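The lid front is at (470,285) and has about 25 mm to go. The box hasn't moved. Slower now.

step_arm([
  [[0,0,-0.2,0,0,0,0],[0,0,-0.4,0,0,0,0],[0,0,-0.6,0,0,0,0],[0,0,-0.8,0,0,0,0]],
])

```text
clock: 14.65
position: [0.5262, 0.1272, 0.0726]
tool_rot: [-2.942, 1.567, 0.38]
force: [0.1, -0.5, 0.6]
grip_width: 0.0001
```

step_arm([
  [[0,0,-0.2,0,0,0,0],[0,0,-0.4,0,0,0,0]],
])

```text
clock: 14.85
position: [0.5302, 0.128, 0.0726]
tool_rot: [-2.93, 1.567, 0.392]
force: [-1.4, 0.2, -0.2]
grip_width: 0.0003
```

step_arm([
  [[0,0,-0.2,0,0,0,0],[0,0,-0.4,0,0,0,0]],
])

```text
clock: 15.05
position: [0.5339, 0.1286, 0.0725]
tool_rot: [-2.917, 1.568, 0.405]
force: [-4.4, -1.2, 2.1]
grip_width: 0.0001
```

step_arm([
  [[0,0,-0.15,0,0,0,0],[0,0,-0.3,0,0,0,0]],
])

```text
clock: 15.25
position: [0.5367, 0.129, 0.0724]
tool_rot: [-2.893, 1.568, 0.429]
force: [-4.6, -1.3, 2.3]
grip_width: -0.0003
```

step_arm([
  [[0,0,-0.15,0,0,0,0],[0,0,-0.3,0,0,0,0]],
])

```text
clock: 15.45
position: [0.5396, 0.1296, 0.0724]
tool_rot: [-2.883, 1.569, 0.439]
force: [-4.2, -1.0, 1.9]
grip_width: -0.0003
```

```bash
python3 - <<'E'
from h import *
plan([.4445,.1125,.075],100.2)
im=eyes.grab_frame('side');cv2.imwrite(f'pics/s14.png',im[:,:,::-1])
a=cv2.imread('pics/s14.png')[110:250,240:420]
cv2.imwrite('pics/s14z.png',cv2.resize(a,None,fx=4,fy=4,interpolation=cv2.INTER_CUBIC))
E
```

```text
shift [-0.28 -0.03  9.66] rot [ 0.002 -0.002  0.001] pos [0.5396 0.1296 0.0724] jaw -79.66 F [-4.2  -1.01  1.89] w -0.0003 t 15.45 q7 -1.79
```

View pics/s14z.png

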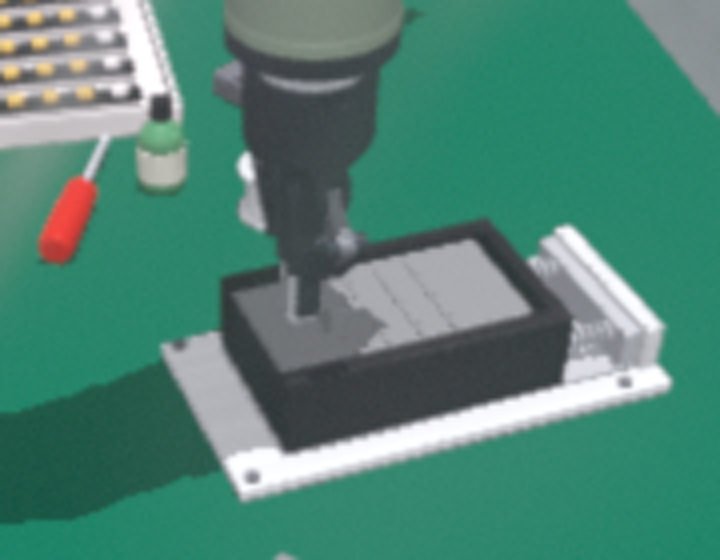

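The box is being dragged on its free play at about 4.5 N, as expected. I'll go on in 3 mm checks.

step_arm([
  [[0,0,-0.15,0,0,0,0],[0,0,-0.3,0,0,0,0]],
])

```text
clock: 15.7
position: [0.5425, 0.13, 0.0724]
tool_rot: [-2.843, 1.569, 0.479]
force: [-8.3, -0.9, 4.5]
grip_width: -0.0002
```

step_arm([
  [[0,0,-0.15,0,0,0,0],[0,0,-0.3,0,0,0,0]],
])

```text
clock: 15.9
position: [0.5445, 0.1304, 0.0722]
tool_rot: [-0.283, 1.57, 3.039]
force: [-11.5, -2.1, 5.8]
grip_width: -0.0
```

step_arm([
  [[0,0,-0.1,0,0,0,0]],
])

```text
clock: 16.0
position: [0.5446, 0.1303, 0.072]
tool_rot: [0.028, 1.568, -2.933]
force: [-10.2, -2.4, 5.2]
grip_width: 0.0001
```

step_arm([
  [[0,0,-0.2,0,0,0,0]],
])

```text
clock: 16.1
position: [0.5465, 0.1306, 0.0719]
tool_rot: [0.022, 1.568, -2.939]
force: [-0.5, -0.0, 0.5]
grip_width: 0.0001
```

step_arm([
  [[0,0,-0.2,0,0,0,0]],
])

```text
clock: 16.2
position: [0.5487, 0.1311, 0.0719]
tool_rot: [-0.012, 1.568, -2.973]
force: [-4.1, -0.5, 1.7]
grip_width: -0.0001
```

The force dropped, so the ridge has been passed. Now pressing gently on to home.

step_arm([
  [[0,0,-0.15,0,0,0,0]],
])

```text
clock: 16.3
position: [0.5501, 0.1315, 0.0719]
tool_rot: [-0.029, 1.567, -2.99]
force: [-8.3, -0.3, 4.3]
grip_width: -0.0001
```

step_arm([
  [[0,0,-0.15,0,0,0,0]],
])

```text
clock: 16.4
position: [0.5511, 0.1317, 0.0718]
tool_rot: [0.007, 1.566, -2.954]
force: [-9.7, -1.1, 7.1]
grip_width: 0.0001
```

step_arm([
  [[0,0,-0.15,0,0,0,0]],
])

```text
clock: 16.5
position: [0.5517, 0.1318, 0.0716]
tool_rot: [0.032, 1.564, -2.928]
force: [-12.0, -0.5, 6.1]
grip_width: -0.0001
```

```bash
python3 - <<'E'
from h import *
plan([.4445,.1125,.075],100.2)
im=eyes.grab_frame('side');cv2.imwrite(f'pics/s15.png',im[:,:,::-1])
a=cv2.imread('pics/s15.png')[110:250,240:420]
cv2.imwrite('pics/s15z.png',cv2.resize(a,None,fx=4,fy=4,interpolation=cv2.INTER_CUBIC))
E
```

```text
shift [-0.27 -0.03 10.9 ] rot [ 0.003  0.007 -0.   ] pos [0.5517 0.1318 0.0716] jaw -79.65 F [-11.98  -0.47   6.05] w -0.0001 t 16.5 q7 -1.78
```

View pics/s15z.png

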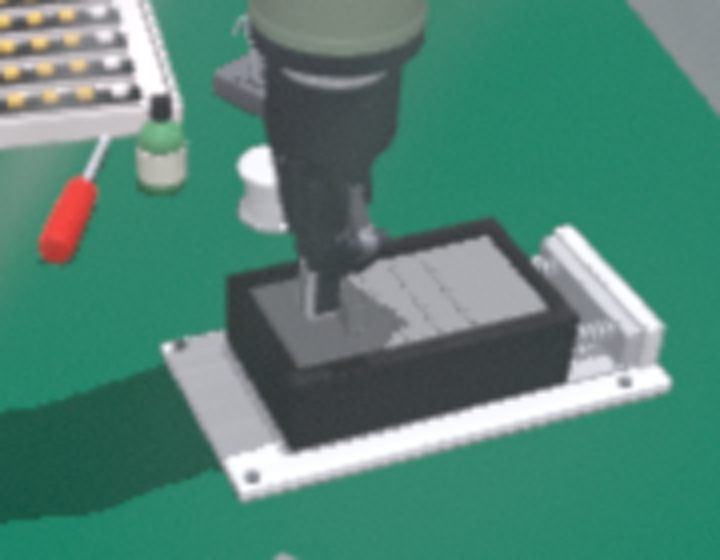

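Force is rising again about 7 mm past the peak, which fits the end wall. One more small press to confirm, still under 17 N.

step_arm([
  [[0,0,-0.14,0,0,0,0]],
])

```text
clock: 16.65
position: [0.552, 0.1317, 0.0713]
tool_rot: [0.059, 1.561, -2.902]
force: [-11.7, -1.7, 7.2]
grip_width: 0.0002
```

step_arm([
  [[0,0,-0.12,0,0,0,0]],
])

```text
clock: 16.75
position: [0.552, 0.1317, 0.0711]
tool_rot: [0.069, 1.558, -2.892]
force: [-11.3, -1.5, 6.6]
grip_width: -0.0
```

Backing off slowly, then up, to look.

step_arm([
  [[0,0,0.2,0,0,0,0],[0,0,0.4,0,0,0,0],[0,0,0.7,0,0,0,0],[0,0,1.2,0,0,0,0],[-1,0,1.5,0,0,0,0],[-5,0,1.5,0,0,0,0],[-9,0,1.5,0,0,0,0],[-9,0,1.5,0,0,0,0],[-9,0,1.5,0,0,0,0]],
])

```text
clock: 17.65
position: [0.5389, 0.1294, 0.1628]
tool_rot: [0.056, 1.561, -2.905]
force: [-0.3, 0.5, 0.2]
grip_width: 0.0002
```

```bash
python3 - <<'E'
from h import *
plan([.46,.113,.17],100.2)
for n in ('side','wrist'):
    im=eyes.grab_frame(n);cv2.imwrite(f'pics/{n}16.png',im[:,:,::-1])
a=cv2.imread('pics/side16.png')[130:240,270:420]
cv2.imwrite('pics/s16z.png',cv2.resize(a,None,fx=5,fy=5,interpolation=cv2.INTER_CUBIC))
E
```

```text
shift [-0.64  0.2   8.06] rot [ 0.003  0.01  -0.001] pos [0.5389 0.1294 0.1628] jaw -79.65 F [-0.31  0.52  0.17] w 0.0002 t 17.65 q7 -1.77
```

View pics/s16z.png

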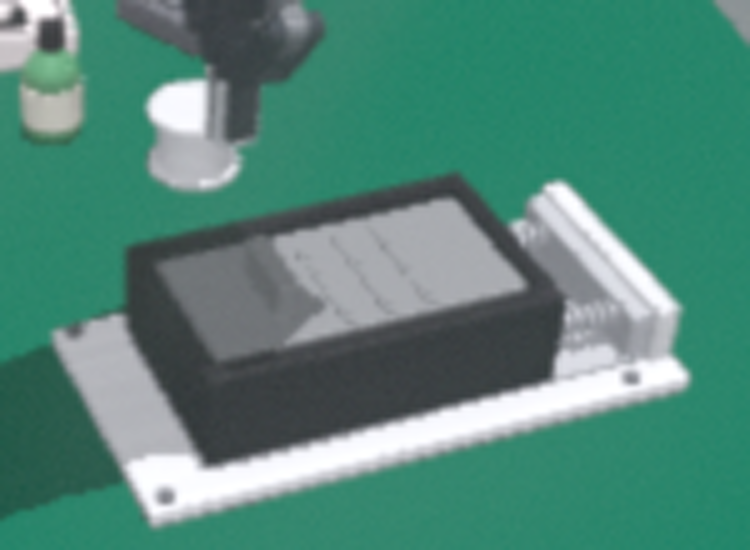

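View pics/wrist16.png

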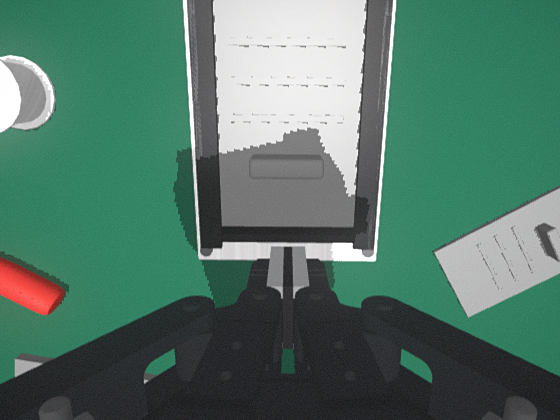

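step_arm([
  [[0,0,-4,0,0,0,0],[0,0,-8,0,0,0,0],[0,0,-9,0,0,0,0],[0,0,-9,0,0,0,0],[0,0,-9,0,0,0,0]],
])

```text
clock: 18.25
position: [0.6253, 0.1451, 0.159]
tool_rot: [0.077, 1.556, -2.884]
force: [-0.6, 0.1, 1.1]
grip_width: 0.0003
```

```bash
python3 - <<'E'
from h import *
st=bot.observe(); np.save('st17.npy',st,allow_pickle=True)
im=eyes.grab_frame('wrist')[:,:,::-1]; cv2.imwrite('pics/w17.png',im)
cv2.imwrite('pics/w17z.png',cv2.resize((((im[20:200,180:410])/255.)**.6*255).astype('uint8'),None,fx=3.3,fy=3.3,interpolation=cv2.INTER_CUBIC))
E
```

```text
(no output)
```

View pics/w17.png

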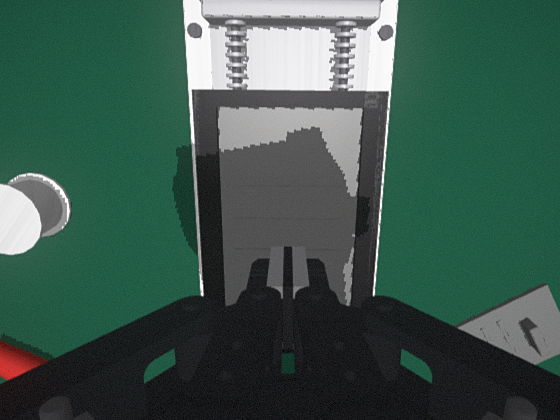

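View pics/w17z.png

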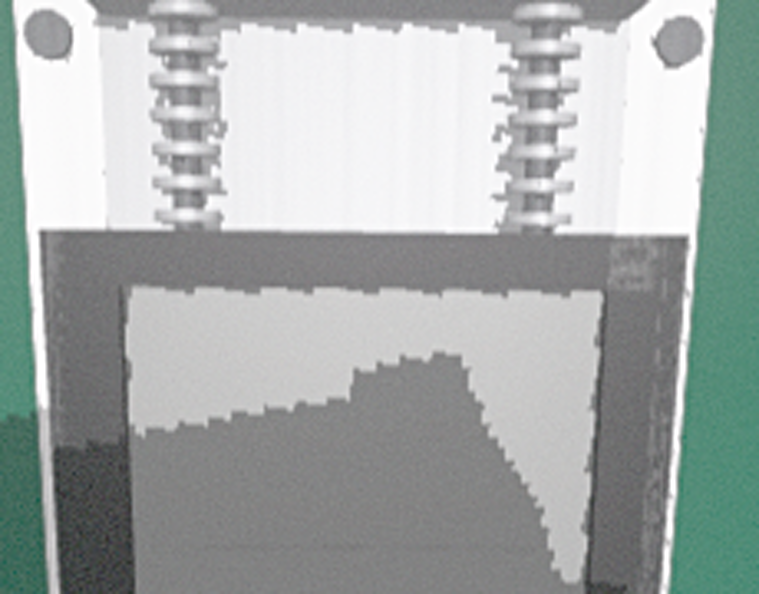

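```bash
python3 - <<'E'
from h import *
st=np.load('st17.npy',allow_pickle=True).item()
ex=np.array([np.cos(np.radians(10.3)),np.sin(np.radians(10.3))])
y=lambda v:(v+.5)/3.3-.5+20
x=lambda u:(u+.5)/3.3-.5+180
o=onplane('wrist',x(365),y(232),.0675,st)
for z in (.062,.0675):
    l=onplane('wrist',x(365),y(290),z,st); print('wall+gap',z,((o-l)[:2]@ex).round(4),o.round(4))
# rear view measure in wrist16 (need pose .5389,.1294,.1628)
st2=dict(st); st2['position']=np.array([.5389,.1294,.1628]); st2['tool_rot']=np.array([.056,1.561,-2.905])
r=onplane('wrist',288,227,.062,st2); ri=[onplane('wrist',286,v,.084,st2) for v in (156,179)]
b=onplane('wrist',288,242,.0675,st2)
print('rear lid',r.round(4),'rib top',[q.round(4) for q in ri],'lid front implied',(r[:2]+.166*ex).round(4), 'box rear', b.round(4))
# side: box far top corners and lid front corners, crop offset 270,130 x5
S=lambda u,v,z:onplane('side',(u+.5)/5-.5+270,(v+.5)/5-.5+130,z)
c=[S(460,175,.0675),S(563,297,.0675)]; l=[S(456,198,.062),S(528,288,.062)]
print([q.round(4) for q in c+l], 'diff',(((c[0]+c[1])/2-(l[0]+l[1])/2)[:2]@ex).round(4))
E
```

```text
wall+gap 0.062 0.0102 [0.6953 0.1565 0.0675]
wall+gap 0.0675 0.01 [0.6953 0.1565 0.0675]
rear lid [0.522  0.1263 0.062 ] rib top [array([0.5724, 0.1367, 0.084 ]), array([0.5589, 0.1343, 0.084 ])] lid front implied [0.6854 0.156 ] box rear [0.5135 0.1248 0.0675]
[array([0.6839, 0.2087, 0.0675]), array([0.7017, 0.099 , 0.0675]), array([0.6785, 0.1963, 0.062 ]), array([0.6903, 0.1156, 0.062 ])] diff 0.0079
```

```bash
python3 - <<'E'
from h import *
im=cv2.imread('pics/w6.png'); g=((im/255.)**.4*255).astype('uint8')
cv2.imwrite('pics/w6z.png',cv2.resize(g[105:285,180:410],None,fx=3.3,fy=3.3,interpolation=cv2.INTER_CUBIC))
E
```

```text
(no output)
```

View pics/w6z.png

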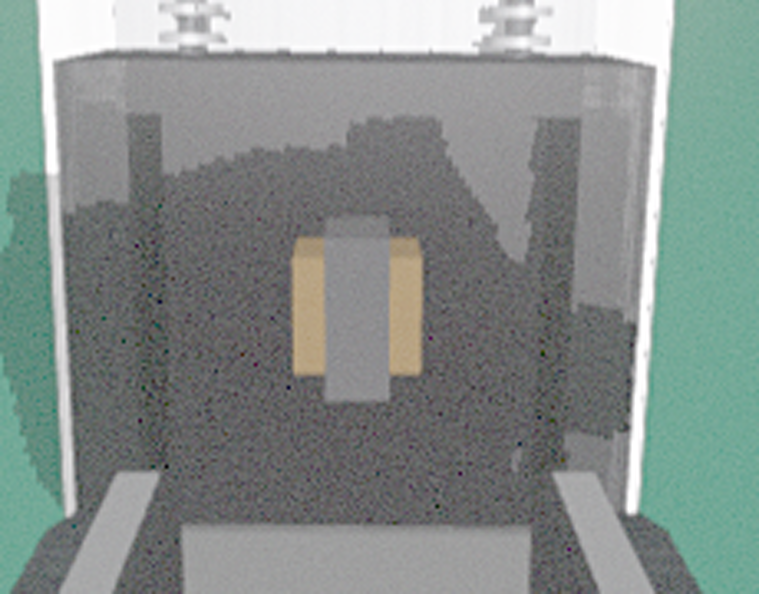

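The end view shows the lid front flush against the end wall. The wall measures about 10 mm here and about 10 mm before the lid was shut, so there is no gap, and the lid sits square. The gripper is clear of everything, so I'm handing in.

```bash
python3 - <<'E'
from h import *
im=eyes.grab_frame('side');cv2.imwrite('pics/s18.png',im[:,:,::-1])
print(bot.observe()['force'],bot.job_done())
E
```

```text
the job is handed in; nothing more can be done
[0.31895342 0.27707666 0.81122203] None
```

View pics/s18.png

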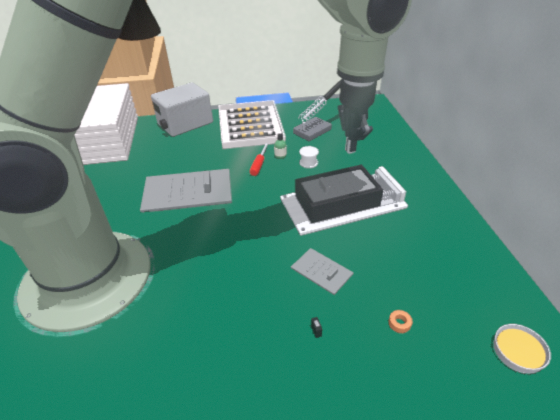

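The transformer is packed upright in the box's open end and released, and the lid is shut over it. I handed the job in at about 18 s with the gripper clear of everything.

**The lid push:**
- It slid freely, then dragged the box through its free play at about 4.5 N.
- The force rose to about 12 N at the ridge and dropped to near zero as the ridge was passed.
- It rose again to about 12 N roughly 7 mm farther on, and two more small presses gave no further advance.
- The highest force I read was about 12 N. Forces are only reported at the end of each move, so a brief peak in between would not show.

**Last checks:**
- **Lid front:** the wrist view shows it square and flush with the end wall, within about 1 mm.
- **Rib:** it measured about 131 mm from the box's outer end, against about 133 mm expected from a wall measured at about 10 mm. That is within the calibration error.
- **Box length:** my measurement came out at 185 mm instead of 190, so distances across two views are only good to a few mm.
- **Transformer:** I saw it upright and square after release, but it is now hidden under the lid.
- **Bystanders:** none look moved in the final side view.

**What went wrong:** my first push passed just over the rib without moving the lid. The shut fingertips reached only about 6 mm past the TCP, where the stated value is 22 mm. I backed off, lowered the tool and pushed again.

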